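# Unlatch a sprung cabinet door with a nut driver

## Robot

A 6-joint arm with a two-finger parallel gripper is mounted at the origin on the work surface. World frame = base frame: x ahead of the robot, y to its left, z up, the work surface at z = 0. Lengths are in m, angles in rad, forces in N, time in s.
With the tool pointing down it reaches from about 0.375 to 0.9 m from the base axis. Payload 3.1 kg.
Tool frame: the origin (TCP) lies at the centre of the arm's flange, where the gripper is bolted on; the fingertips stand 173 mm ahead of it and the grasp point (between the pads) lies 155 mm ahead of it (hold_point_z is the distance from the TCP to the grasp point, in m); z points along the fingers, y is the line along which they close (so a half turn about z gives the same grasp; the last joint's range is limited). The gripper opens to 85 mm and grips with 20 to 120 N. Pads are 22 mm wide; open, the fingers measure 114 mm over their backs; the gripper's body (76 mm by 85 mm) begins 54 mm behind the grasp point. The pads swing forward as they close: fully open they stand 13 mm farther back than shut.
Start: joints at [1.103, 0.527, 1.433, -0, 1.181, -0.178], TCP at [0.179, 0.599, 0.405] pointing down, gripper open.
Joint ranges: [-3.08, 3.08], [-0.75, 2.2], [0.22, 2.44], [-1.43, 4.57], [0, 2.65], [-2.85, 2.85]. Speed limits (rad/s): [2.79, 2.79, 3.14, 3.14, 3.14, 3.14].

## Interface

Orientations are given as a 3x3 rotation matrix whose columns are the frame's x, y, z axes.
In Python, from plant import * gives the robot as it stands. The module is installed in compiled form; this text tells all that it offers.
- The arm moves only by the tool carry_out, never from a script. Its argument "steps" is a list of rows, each a list of 4 numbers: the shift along the tool's x, y, z in m, then the turn about the tool's z in degrees. In form: [[tx, ty, tz, roll], ...]. A call has 1 to 8 rows; each row is the pose to reach, as a shift and turn from the pose commanded when the call began, along the tool's axes at that moment; what a row does not reach only later rows make up. A row lasts 1/12 s, in which the tool goes at most 41.7 mm and 7.16 degrees, less where a joint would pass 70% of its speed; a pose out of reach is approached as far as the arm can. A call with a gripper value outside its range is refused whole. "jaw" is the finger opening in m, from 0 to 0.0854, set as the call begins (left out, the last holds). The fingers move at their own pace and stop on an object; "squeeze" is the grip in N (left out, the last holds). Time passes only in rows, so rows that repeat a pose let the fingers close. It gives the time, the measured TCP pose, the force, the opening and the grip force at its end, in the units of the state.
- observe(): the state, without advancing time (a new reading comes with each control period).
- camera(name): name is "side" or "top" or "wrist"; returns the picture (480x640x3 uint8, red, green, blue); there is no depth.
- camera_params(name): a dict with "mtx" (3x3 intrinsics, pixels), "k1" (the pictures are not rectified: a ray, as slopes to the right and down, at radius r is drawn at 1 + k1 r^2 times it, then the intrinsics apply), "pose" (4x4, takes a point from camera to world coordinates). Camera axes: x right, y down, z forward; pixel columns grow to the right and rows downward; lengths in m; the calibration is good to about 2 mm. A picture is of the moment at which its call begins: read the wrist's pose just before it. camera_params takes no time and is no camera call; for the wrist camera it gives the pose at the moment of the call.
- job_done(): hands the job in; it is judged then, once.
Trained networks look in the newest picture that a camera, given by its name, has taken for a name from the list of things; names that differ only in an ending like _2 or _b are one class to them, and where a whole thing is asked for, a point or a joint stands for the part that bears it (a point fixed in the world has none). Each returns a list of dicts, best first, with "p" (0 to 1); they miss things now and then, are a little off and sometimes report something else, mostly with a low value. They report only what shows in the picture. A call takes as long as a camera call. They do not tell look-alikes from the thing itself.
- search_frame(camera, target): "centre" ([x, y, z] in m, in world coordinates, good to about 4 mm: the middle of the surface that is visible of it).
- spot_point(camera, target): "centre" ([x, y, z] in m, in world coordinates, good to about 4 mm: a listed point, or the origin of a listed thing).
The state is a dict: "t": time; "joint_positions": joint angles; "joint_vel": joint speeds; "effort": joint torques, N m; "position": TCP position; "ee_rot": TCP orientation; "ft_force": force on the tool from outside, world axes, zero at the start; "moment": the same for the moment, N m; "grip_width": finger opening in m; "grasp_force": force on a finger pad.
Only numpy, scipy, OpenCV 4.12 (cv2) and the standard library are available. Lean on these libraries where they do the work, as an engineer would, in place of code of your own. Each camera call takes 0.05 s, during which the arm holds its last target. There are 200 camera calls.

## Task

Take the blue-handled nut driver out of the wooden bench rack and use it to turn both captive hex latch screws of the gray steel cabinet lying on its back a quarter turn anticlockwise, so that the door springs open. Then put the nut driver back upright in a free hole of the rack, hanging by its guard. Work the screws only with the driver, not with the fingers, and leave everything else on the bench where it is.

Things in the scene. Friction and masses are not known exactly. Their poses are not given: they have to be found in the camera images.
- nut_driver: Nut driver, 180 mm long, hanging upright in a hole of the rack, 0.18 to 0.34 kg. Origin: centre of the socket's open lower end (the tip); z runs up to the handle. From the tip: chromed socket, 33 mm across its flared mouth, to 43 mm; shaft 14 mm thick to 85 mm; round blue guard 54 mm wide, 85 to 91 mm; blue hexagonal handle, 30 mm across flats, 91 to 175 mm; black end cap to 180 mm.
- nut_driver_grip (a point): On the nut driver's axis, 135 mm above its tip, mid-handle: a good place to grip from above. Flats of handle and socket are in line: their normals lie at 0, 60, 120... degrees from the driver's x axis. The socket's hexagonal recess is 20.5 mm across flats and 19 mm deep; its mouth flares to 26 mm across flats over the first 5 mm.
- cabinet: Gray painted steel wall cabinet lying on its back, fixed to the bench: 200 mm (x) by 260 mm (y), shell 90 mm high, door closed on top. Origin: centre of its underside, z up. The door is hinged along the far (+x) upper edge and its free edge is the near (-x) one.
- door (a joint): Opening angle of the cabinet door (rad): 0 closed (4 mm sheet, its upper face 94 mm above the bench), 0.75 open at its stop, the free edge then 0.23 m above the bench. Spring hinges raise it by themselves, slowly (about 3 s), once both latch screws are free and nothing holds it down; either screw alone keeps it shut.
- door_edge (a point): Middle of the door's free edge, upper face.
- latch_left (a joint): Turn of the left (+y) latch screw (rad), anticlockwise seen from above: 0 locked, its stop at 1.57; its tongue lets go of the cabinet at about 1.15. Friction 0.06 N m (up to 0.1 with the tongue rubbing); it stays where it is left.
- latch_right (a joint): The same for the right (-y) latch screw.
- latch_left_head (a point): Top centre of the left latch screw's steel hex head; turns with it. 19 mm across flats, 15 mm high above the door (lower 11 mm full hexagon, then a taper), axis square to the door, 40 mm from its free edge. Flat normals at 0, 60, 120... degrees from its x axis, which is the cabinet's x when the joint reads 0. A red mark on top points to its -x.
- latch_right_head (a point): The same for the right (-y) latch screw; the two stand 140 mm apart, each 70 mm from the door's middle. The socket is fully on when the driver's tip stands on the door, 15 mm below this point. Held with about 20 N and pressed with up to 15 N, the flared mouth centres itself from up to 3 mm off; the door bears that. Play of the socket on the head: about 0.16 rad either way.
- rack: Wooden bench rack, fixed, left or right of the cabinet: a board 216 mm long (x), 90 mm wide, 15 mm thick on two end legs, its top 105 mm above the bench. Origin: centre of its foot. Three through holes, 41 mm wide with 3 mm chamfers, in a row along its x, 70 mm apart. An outer hole holds the nut driver, the other outer one a screwdriver; the middle one is free.
- rack_hole_a (a point): Centre of the rack's hole at -x, in the board's top face. A driver hanging in a hole rests on its guard, its tip 85 mm below the top face.
- rack_hole_b (a point): Centre of the rack's middle hole, in the board's top face.
- rack_hole_c (a point): Centre of the rack's hole at +x, in the board's top face.
- screwdriver: Orange-handled screwdriver with the same guard and handle, hanging in another hole of the rack; leave it there. Origin: its tip, 85 mm below the guard.
- parts_box: Gray plastic parts box, open, fixed, 200 by 130 mm and 55 mm high, on the other side of the cabinet from the rack. Origin: centre of its underside.
- tack_hammer: bystander, loose, leave alone: steel tack hammer with wooden handle, lying, 185 mm long
- funnel: bystander, loose, leave alone: red plastic funnel standing mouth down, 110 mm wide, 125 mm high
- screw_jar: bystander, loose, leave alone: amber jar, 68 mm wide, 95 mm high
- spray_can: bystander, loose, leave alone: green spray can, 66 mm wide, 190 mm high
- tape_measure: bystander, loose, leave alone: yellow tape measure, 75 mm long, 70 mm high
- wrench: bystander, loose, leave alone: steel wrench, lying, 180 mm long
Not all that is in view belongs to the job. There is more than one size of the nut_driver; the one meant has the size given above.

How it is judged:
On the way, in this order (a step that is already met when the one before it is completed fails the run):
1. the first latch screw has been turned free with the driver's socket on it (((value of joint latch_left above 1.2 rad and distance between nut_driver and latch_left_head below 0.024 m) or (value of joint latch_right above 1.2 rad and distance between nut_driver and latch_right_head below 0.024 m))), for 0.1 s.
2. the second latch screw has been turned free as well, with the driver's socket on it (value of joint each of latch_left, latch_right above 1.2 rad and (distance between nut_driver and latch_left_head below 0.024 m or distance between nut_driver and latch_right_head below 0.024 m)), for 0.1 s.
3. the door has sprung open (value of joint door above 0.5 rad), for 0.1 s.
At the end, for the whole second after the job is handed in: Both latch screws turned at least 1.2 rad (of 1.57), the door open by more than 0.6 rad, and the nut driver at rest in a hole of the rack: its tip within 16 mm of the hole's axis, upright within 0.15 rad, guard down on the board (tip 12 to 30 mm above the bench) (value of joint each of latch_left, latch_right above 1.2 rad and value of joint door above 0.6 rad and (horizontal distance between nut_driver and rack_hole_a below 0.016 m or horizontal distance between nut_driver and rack_hole_b below 0.016 m or horizontal distance between nut_driver and rack_hole_c below 0.016 m) and height (world z) of nut_driver between 0.012 and 0.03 m and angle between nut_driver's own z axis and vertical below 0.15 rad and linear speed of nut_driver below 0.03 m/s); the robot touches nothing.
It fails at once if the fingers or the arm touched a latch screw (contact force between any of the fingers, the arm and latch_left above 1 N or contact force between any of the fingers, the arm and latch_right above 1 N).
It fails at once if a bystander was moved by more than 30 mm (distance of any of tack_hammer, funnel, screw_jar, spray_can, tape_measure, wrench, screwdriver from where it was at the start of the episode above 0.03 m).
It also fails if it takes over 69 s, if anything falls off the work surface, if the arm or the gripper's body presses on something with over 40 N, if the wrist force passes 120 N, or if a joint passes its speed limit or range.

## Working session

There is one attempt and no reset: what is moved stays moved. The work goes in short steps, Python scripts to look and compute and a tool call to move; the robot and the scene stay as the last step left them, time stands still between calls to the robot, and variables do not carry over. Pictures are saved under pics/ and viewed, at most 10 in all, crops included, and the job is handed in when it is done.

Besides the shell and the picture viewer there is one more tool, called by a JSON object that holds its "api" and its "payload". carry_out: Moves the arm, as the interface text tells. Its arguments: {"type":"object","properties":{"steps":{"type":"array","items":{"type":"array","items":{"type":"number"}}},"jaw":{"type":"number"},"squeeze":{"type":"number"}},"required":["steps"]}

```bash
mkdir -p pics
cat > h.py <<'E'
from plant import *
import numpy as np, cv2
np.set_printoptions(precision=4,suppress=True)
def save(n,img): cv2.imwrite('pics/'+n,cv2.cvtColor(img,cv2.COLOR_RGB2BGR))
def proj(cam,P):
    c=camera_params(cam);M=np.linalg.inv(np.array(c['pose']));q=M[:3,:3]@np.array(P)+M[:3,3]
    s=q[:2]/q[2];s=s*(1+c['k1']*(s@s));return (np.array(c['mtx'])@[s[0],s[1],1])[:2]
def ray(cam,uv,z,c=None):
    c=c or camera_params(cam);K=np.array(c['mtx']);d=np.array([c['k1'],0,0,0,0.])
    s=cv2.undistortPoints(np.array([[uv]],float),K,d)[0,0];T=np.array(c['pose'])
    v=T[:3,:3]@[s[0],s[1],1];return T[:3,3]+v*(z-T[2,3])/v[2]
E
python3 - <<'E'
from h import *
s=observe();print(s['t'],s['position'],s['ee_rot'])
a=camera('top');b=camera('side')
save('a.png',np.vstack([a,b])[:, :] if 0 else cv2.resize(np.hstack([a,b]),(800,300)))
save('top.png',a);save('side.png',b)
for cam in('top','side'):
  for n in ['nut_driver','nut_driver_grip','latch_left_head','latch_right_head','cabinet','door_edge','rack','rack_hole_b','screwdriver','parts_box']:
    print(cam,n,[(np.round(d['p'],2),np.round(d['centre'],3),proj(cam,d['centre']).round()) for d in spot_point(cam,n)[:3]])
E
```

```text
0.0 [0.1784 0.5986 0.4038] [[-0.9583  0.2858 -0.0009]
 [ 0.2858  0.9583 -0.0018]
 [ 0.0004 -0.002  -1.    ]]
top nut_driver [(np.float64(0.82), array([ 0.682, -0.468,  0.002]), array([467., 214.])), (np.float64(0.63), array([ 0.592, -0.335,  0.017]), array([422., 244.]))]
top nut_driver_grip [(np.float64(0.82), array([ 0.689, -0.478,  0.181]), array([490., 194.])), (np.float64(0.69), array([ 0.591, -0.339,  0.15 ]), array([433., 235.]))]
top latch_left_head [(np.float64(0.49), array([0.502, 0.065, 0.111]), array([271., 271.])), (np.float64(0.24), array([ 0.526, -0.069,  0.111]), array([324., 262.]))]
top latch_right_head []
top cabinet [(np.float64(0.93), array([ 0.572,  0.011, -0.004]), array([295., 252.]))]
top door_edge [(np.float64(0.9), array([ 0.474, -0.006,  0.093]), array([299., 283.]))]
top rack [(np.float64(0.83), array([ 0.521, -0.326, -0.001]), array([418., 271.])), (np.float64(0.7), array([ 0.59 , -0.341,  0.155]), array([434., 235.]))]
top rack_hole_b [(np.float64(0.83), array([ 0.524, -0.328,  0.104]), array([425., 265.])), (np.float64(0.81), array([ 0.588, -0.338,  0.
[... 1003 characters left out ...]
.009, -0.002]), array([306., 247.])), (np.float64(0.4), array([0.502, 0.063, 0.11 ]), array([268., 212.]))]
side door_edge [(np.float64(0.81), array([ 0.474, -0.011,  0.09 ]), array([277., 241.]))]
side rack [(np.float64(0.84), array([ 0.525, -0.327,  0.003]), array([390., 344.]))]
side rack_hole_b [(np.float64(0.77), array([ 0.587, -0.341,  0.104]), array([423., 302.])), (np.float64(0.75), array([ 0.452, -0.312,  0.107]), array([361., 327.])), (np.float64(0.58), array([ 0.521, -0.327,  0.106]), array([394., 314.]))]
side screwdriver [(np.float64(0.68), array([ 0.593, -0.341,  0.101]), array([424., 302.]))]
side parts_box [(np.float64(0.9), array([0.53 , 0.312, 0.002]), array([228., 193.]))]
```

View pics/top.png

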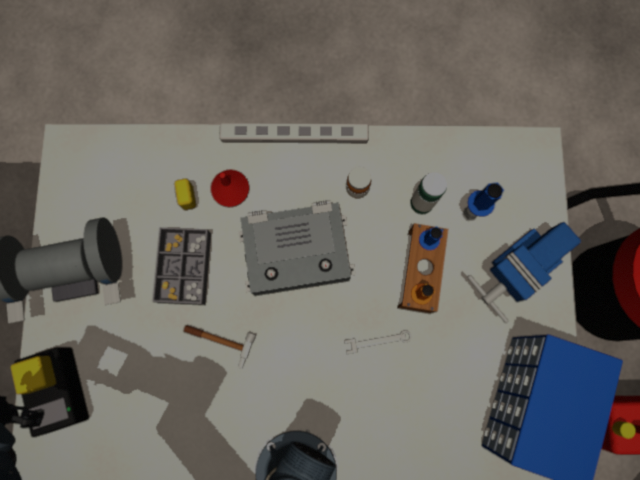

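View pics/side.png

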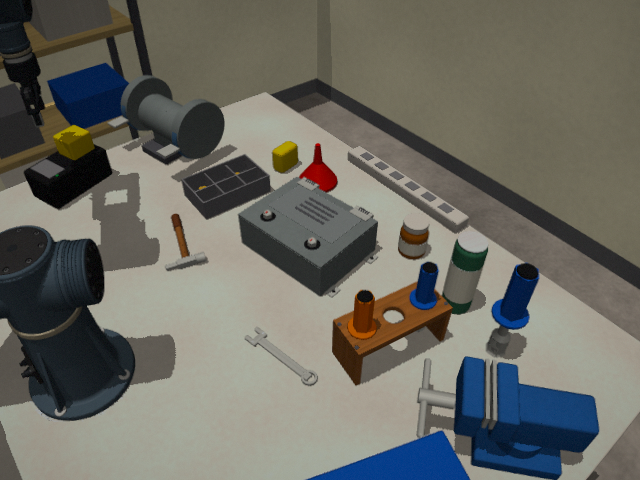

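Two candidates for the nut driver. A is the blue handle in the rack at top px (430,237), side px (427,285). B is the blue driver standing free on the bench at top px (485,198), side px (515,295). A fits because it hangs in an outer hole of the rack and has the right size, while B stands outside the rack and looks larger. I'll confirm with a crop.

Run:
```python
from h import *
b=cv2.imread('pics/side.png');cv2.imwrite('pics/c1.png',cv2.resize(b[220:400,320:560],(800,600),interpolation=cv2.INTER_CUBIC))
c=camera_params('wrist');s=observe();R=np.array(s['ee_rot']);T=np.array(c['pose'])
print('cam in tool',R.T@(T[:3,3]-s['position']),R.T@T[:3,:3],c['mtx'],c['k1'])
for n in('spray_can','screw_jar','wrench'): print(n,[(d['p'],np.round(d['centre'],3)) for d in spot_point('top',n)[:2]])
```

```text
cam in tool [ 0.0658 -0.001   0.0314] [[ 0.0007 -0.9652 -0.2616]
 [ 1.      0.0007  0.    ]
 [ 0.0002 -0.2616  0.9652]] [[406.5967   0.     324.4256]
 [  0.     406.5967 240.4619]
 [  0.       0.       1.    ]] -0.047817562422074904
spray_can [(0.72, array([ 0.719, -0.339,  0.001]))]
screw_jar [(0.61, array([ 0.765, -0.161, -0.006]))]
wrench [(0.77, array([ 0.336, -0.212, -0.001])), (0.24, array([0.505, 0.065, 0.111]))]
```

View pics/c1.png

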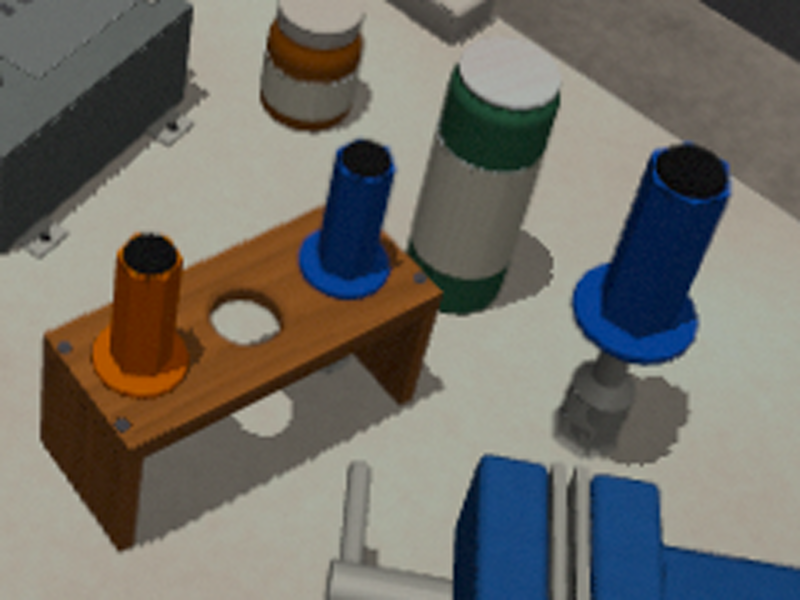

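```bash
cat >> h.py <<'E'
def plan(P,yaw=None):
    "world TCP target, yaw of tool y (deg) -> total row"
    s=observe();R=np.array(s['ee_rot']);d=R.T@(np.array(P)-s['position'])
    y=np.degrees(np.arctan2(R[1,1],R[0,1]));r=0 if yaw is None else y-yaw
    print('row',d,'roll',round(r,2),'yaw now',round(y,2),'dist',np.linalg.norm(d),'t',s['t'],'j',np.array(s['joint_positions']),'F',np.array(s['ft_force']))
E
python3 - <<'E'
from h import *
plan([0.50,0.0,0.48],10)
E
```

```text
row [-0.4792 -0.4821 -0.0753] roll 63.4 yaw now 73.4 dist 0.6838919227467917 t 1.25 j [ 1.1025  0.5275  1.4327  0.      1.1814 -0.1785] F [-0.5598 -0.0355 -0.0287]
```

{"api": "carry_out", "payload": {"steps": [[-0.479,-0.482,-0.075,63.4],[-0.479,-0.482,-0.075,63.4],[-0.479,-0.482,-0.075,63.4],[-0.479,-0.482,-0.075,63.4],[-0.479,-0.482,-0.075,63.4],[-0.479,-0.482,-0.075,63.4],[-0.479,-0.482,-0.075,63.4],[-0.479,-0.482,-0.075,63.4]], "jaw": 0.0854}}

```text
t: 1.92
position: [0.3356, 0.3052, 0.4418]
ee_rot: [[-0.272, 0.962, 0.001], [0.962, 0.272, 0.0], [0.0, 0.001, -1.0]]
ft_force: [0.5, 0.7, -0.6]
grip_width: 0.0855
grasp_force: 0.0
```

Run:
```python
from h import *
plan([0.50,0.0,0.48],10)
```

```text
row [-0.3384  0.0752 -0.0382] roll 5.78 yaw now 15.78 dist 0.348766732229421 t 1.9167 j [ 0.4908  0.245   1.7973 -0.0001  1.0985  0.2155] F [ 0.4685  0.6697 -0.6271]
```

{"api": "carry_out", "payload": {"steps": [[-0.338,0.075,-0.038,5.8],[-0.338,0.075,-0.038,5.8],[-0.338,0.075,-0.038,5.8],[-0.338,0.075,-0.038,5.8],[-0.338,0.075,-0.038,5.8],[-0.338,0.075,-0.038,5.8],[-0.338,0.075,-0.038,5.8],[-0.338,0.075,-0.038,5.8]]}}

```text
t: 2.58
position: [0.4944, 0.014, 0.4782]
ee_rot: [[-0.178, 0.984, 0.001], [0.984, 0.178, 0.0], [-0.0, 0.001, -1.0]]
ft_force: [-0.1, 1.1, 0.1]
grip_width: 0.0852
grasp_force: 0.0
```

Run:
```python
from h import *
c=camera_params('wrist');i=camera('wrist');save('w1.png',i);np.save('w1c.npy',c,allow_pickle=True)
for n in('latch_left_head','latch_right_head','door_edge','cabinet','rack_hole_b'):
  print(n,[(round(d['p'],2),np.round(d['centre'],4),proj('wrist',d['centre']).round()) for d in spot_point('wrist',n)[:4]])
plan([0.59,-0.34,0.48],10)
```

```text
latch_left_head [(0.94, array([0.5009, 0.0636, 0.1092]), array([338., 146.]))]
latch_right_head [(0.81, array([ 0.525 , -0.0732,  0.1111]), array([340., 309.])), (0.56, array([ 0.4756, -0.0113,  0.0928]), array([297., 229.]))]
door_edge [(0.71, array([ 0.4775, -0.0088,  0.091 ]), array([302., 229.]))]
cabinet [(0.92, array([ 0.571 ,  0.0089, -0.0037]), array([392., 210.]))]
rack_hole_b []
row [-0.3684  0.0313 -0.0031] roll 0.33 yaw now 10.33 dist 0.3696952988528236 t 2.8833 j [-0.193   0.2618  1.6592  0.0004  1.2222 -0.3733] F [ 0.4211  0.9708 -0.0663]
```

View pics/w1.png

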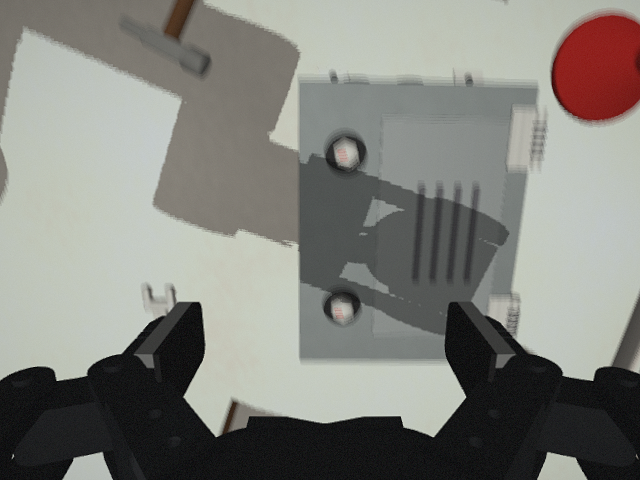

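The heads appear at about px (345,152) and (342,307), but the frame is motion-blurred. The arm is still now, so I'll retake it.

Run:
```python
from h import *
c=camera_params('wrist');i=camera('wrist');g=cv2.cvtColor(i,cv2.COLOR_RGB2GRAY)
cr=np.hstack([cv2.resize(i[110:195,295:395],(400,340),interpolation=cv2.INTER_CUBIC),cv2.resize(i[265:350,295:395],(400,340),interpolation=cv2.INTER_CUBIC)]);save('w2.png',cr)
for n in('latch_left_head','latch_right_head','door_edge'):
  d=spot_point('wrist',n)[0];print(n,d['p'],np.array(d['centre']),proj('wrist',d['centre']).round())
# door near edge line direction
e=[]
for v in list(range(100,135,5))+list(range(180,290,5))+list(range(325,350,5)):
  row=cv2.GaussianBlur(g,(1,5),0)[v,270:330].astype(float);e.append(ray('wrist',(270+np.argmin(np.diff(row))+.5,v),0.094,c)[:2])
e=np.array(e);l=cv2.fitLine(e.astype(np.float32),cv2.DIST_HUBER,0,.001,.001).ravel();print('edge',l,np.degrees(np.arctan2(l[1],l[0]))%180-90)
for v in (102,150): pass
```

```text
latch_left_head 0.79 [0.502  0.0656 0.1129] [347. 155.]
latch_right_head 0.62 [ 0.5225 -0.0693  0.1121] [340. 311.]
door_edge 0.58 [ 0.4768 -0.0105  0.0935] [301. 234.]
edge [ 0.1639 -0.9865  0.47    0.0133] 9.431976
```

View pics/w2.png

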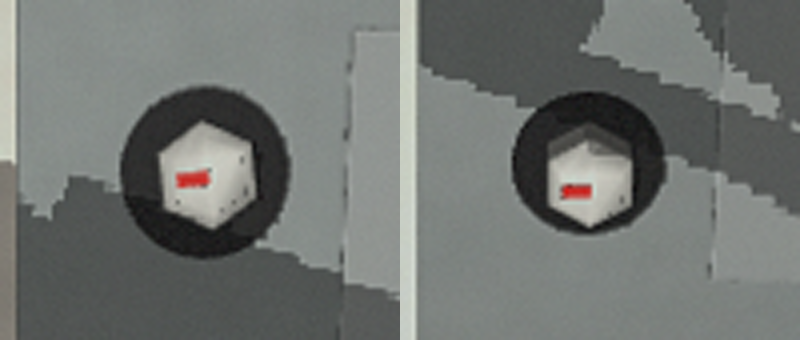

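The crops show both hex heads in their dark washers, flats square to image x, red marks pointing −x. Washer centres are at about (346.3,153.0) and (342.3,306.0).

Run:
```python
from h import *
L=ray('wrist',(346.3,153.),.0945);R=ray('wrist',(342.3,306.),.0945);print(L,R,np.linalg.norm(L-R),np.degrees(np.arctan2(*(L-R)[[1,0]]))-90)
n=np.array([np.cos(np.radians(9.43)),np.sin(np.radians(9.43))]);print((L[:2]-[.47,.0133])@n,(R[:2]-[.47,.0133])@n)
plan([0.59,-0.34,0.48],10)
```

```text
[0.5028 0.0666 0.0945] [ 0.5265 -0.0721  0.0945] 0.1406603264868296 9.729940498843945
0.04103534266410141 0.04177168897360942
row [-0.369   0.0305 -0.0024] roll 0.42 yaw now 10.42 dist 0.3702293319207295 t 3.0833 j [-0.1917  0.2614  1.6587  0.0001  1.2219 -0.3736] F [ 0.6917  0.2657 -0.0606]
```

{"api": "carry_out", "payload": {"steps": [[-0.368,0.031,-0.003,0],[-0.368,0.031,-0.003,0],[-0.368,0.031,-0.003,0],[-0.368,0.031,-0.003,0],[-0.368,0.031,-0.003,0],[-0.368,0.031,-0.003,0],[-0.368,0.031,-0.003,0],[-0.368,0.031,-0.003,0]]}}

```text
t: 3.75
position: [0.5813, -0.3065, 0.4803]
ee_rot: [[-0.18, 0.984, -0.0], [0.984, 0.18, 0.0], [0.0, -0.0, -1.0]]
ft_force: [0.3, -0.3, 1.0]
grip_width: 0.0852
grasp_force: 0.0
```

Run:
```python
from h import *
for _ in range(3): camera('top')
plan([0.59,-0.34,0.48],10)
c=camera_params('wrist');i=camera('wrist');save('w3.png',i)
for n in('nut_driver_grip','nut_driver','rack_hole_b'):
  print(n,[(round(d['p'],2),np.round(d['centre'],4),proj('wrist',d['centre']).round()) for d in spot_point('wrist',n)[:4]])
```

```text
row [-0.0331  0.003  -0.0007] roll 0.16 yaw now 10.16 dist 0.033263519616695075 t 3.9 j [-0.6567  0.5063  1.2539 -0.0001  1.3816 -0.8339] F [-0.0721 -0.0235 -0.1333]
nut_driver_grip [(0.69, array([ 0.5923, -0.3385,  0.1576]), array([332., 269.]))]
nut_driver [(0.97, array([ 0.687 , -0.4713, -0.002 ]), array([385., 340.])), (0.91, array([ 0.5897, -0.3374,  0.0215]), array([327., 226.]))]
rack_hole_b [(0.27, array([ 0.5204, -0.3246,  0.0018]), array([268., 200.]))]
```

View pics/w3.png

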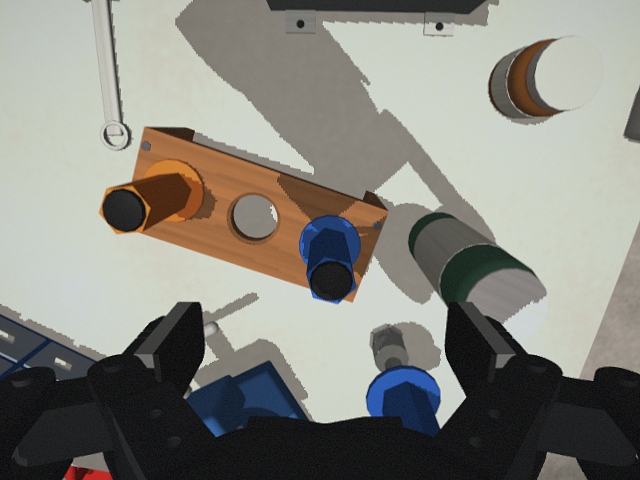

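The driver in the rack shows its black cap at (331,281) and guard at (330,242); the free hole is at (255,218). I need the handle's hex phase next.

Run:
```python
from h import *
i=cv2.imread('pics/w3.png');cv2.imwrite('pics/w4.png',cv2.resize(i[205:310,280:385],(600,600),interpolation=cv2.INTER_CUBIC))
print('cap',ray('wrist',(331,281),.200),'guard',ray('wrist',(330,242),.110),'hole',ray('wrist',(255,218),.105))
```

```text
cap [ 0.5901 -0.3321  0.2   ] guard [ 0.5902 -0.3303  0.11  ] hole [ 0.5228 -0.3223  0.105 ]
```

View pics/w4.png

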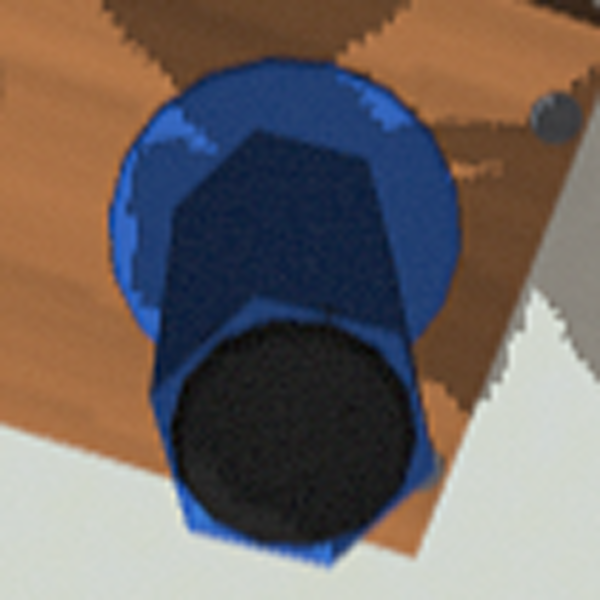

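Run:
```python
from h import *
q=np.array([(255,297),(410,335),(437,462),(330,565),(190,530),(152,390)])*105/600+[280,205]
P=np.array([ray('wrist',p,.195) for p in q])[:,:2];e=np.roll(P,-1,0)-P
print(P.mean(0),np.linalg.norm(e,axis=1),(np.degrees(np.arctan2(e[:,1],e[:,0]))+90)%60)
t=np.degrees(np.arctan2(-.0265,.137));print('rack yaw',t)
plan([0.5895,-0.334,0.48],10)
```

```text
[ 0.5909 -0.3335] [0.0184 0.016  0.018  0.0171 0.018  0.0164] [26.054  22.867  26.9085 25.3399 24.1823 23.872 ]
rack yaw -10.947560625778369
row [-0.0313  0.0031  0.0003] roll 0.41 yaw now 10.41 dist 0.03150747300112411 t 4.1 j [-0.6521  0.502   1.2587  0.0003  1.3821 -0.834 ] F [-0.6889 -0.1332 -0.636 ]
```

{"api": "carry_out", "payload": {"steps": [[-0.0315,0.0035,0.0,-7],[-0.0315,0.0035,0.0,-14.6],[-0.0315,0.0035,0.04,-14.6],[-0.0315,0.0035,0.08,-14.6],[-0.0315,0.0035,0.12,-14.6],[-0.0315,0.0035,0.155,-14.6],[-0.0315,0.0035,0.17,-14.6],[-0.0315,0.0035,0.17,-14.6]]}}

```text
t: 4.77
position: [0.5886, -0.3331, 0.3057]
ee_rot: [[-0.423, 0.906, -0.008], [0.906, 0.423, 0.007], [0.01, -0.005, -1.0]]
ft_force: [-1.0, 0.6, -0.8]
grip_width: 0.0856
grasp_force: 0.0
```

Run:
```python
from h import *
plan([0.590,-0.3345,0.31],25)
```

```text
row [-0.0019  0.0006 -0.0043] roll 0.02 yaw now 25.02 dist 0.00475566599273661 t 4.7667 j [-0.6798  0.7092  1.3738  0.0001  1.0692 -1.1165] F [-1.0006  0.5834 -0.7939]
```

{"api": "carry_out", "payload": {"steps": [[0,0,0,0],[0,0,0,0],[0,0,0,0],[0,0,0,0],[0,0,0,0],[0,0,0,0],[0,0,0,0],[0,0,0,0]], "jaw": 0.0, "squeeze": 40}}

```text
t: 5.43
position: [0.5902, -0.3364, 0.3125]
ee_rot: [[-0.421, 0.907, 0.002], [0.907, 0.421, -0.002], [-0.003, 0.001, -1.0]]
ft_force: [-1.2, 0.9, 6.6]
grip_width: 0.03
grasp_force: 39.7
```

Run:
```python
from h import *
plan([0.590,-0.3345,0.31],25);s=observe();print(s['grip_width'],s['grasp_force'])
```

```text
row [0.0018 0.0006 0.0025] roll -0.1 yaw now 24.9 dist 0.0031467661079567742 t 5.4333 j [-0.6822  0.7026  1.3654  0.      1.0704 -1.1168] F [-1.2212  0.924   6.5573]
0.02996231513224719 39.74199340911582
```

{"api": "carry_out", "payload": {"steps": [[0,0,-0.02,0],[0,0,-0.05,0],[0,0,-0.09,0],[0,0,-0.13,0],[0,0,-0.15,0],[0,0,-0.15,0],[0,0,-0.15,0]]}}

```text
t: 6.02
position: [0.5896, -0.3359, 0.4612]
ee_rot: [[-0.421, 0.907, 0.001], [0.907, 0.421, -0.001], [-0.002, 0.001, -1.0]]
ft_force: [0.1, -0.1, -2.5]
grip_width: 0.0298
grasp_force: 41.2
```

Run:
```python
from h import *
c=camera_params('wrist');i=camera('wrist');j=camera('side')
plan([0.5028,0.0666,0.45],9.6);s=observe();print(s['grip_width'],s['grasp_force'])
for cam in('wrist','side'):
 for n in('nut_driver_grip','nut_driver'):
  print(cam,n,[(round(d['p'],2),np.round(d['centre'],4),proj(cam,d['centre']).round()) for d in spot_point(cam,n)[:3]])
save('w5.png',cv2.resize(np.hstack([i[:,100:540],j[60:,240:600]] if 0 else [i,cv2.resize(j,(640,480))]),(800,300)))
```

```text
row [0.4011 0.091  0.0094] roll 15.29 yaw now 24.89 dist 0.4114188722662653 t 6.1167 j [-0.6822  0.5555  1.2243  0.0001  1.3673 -1.1167] F [ 0.2244  0.0131 -2.7012]
0.029702395424115482 41.139287715777755
wrist nut_driver_grip [(0.54, array([ 0.7161, -0.3385,  0.0052]), array([431., 249.]))]
wrist nut_driver [(0.58, array([ 0.5938, -0.3375,  0.1695]), array([331., 241.]))]
side nut_driver_grip [(0.84, array([ 0.6898, -0.4735,  0.1794]), array([520., 291.])), (0.66, array([ 0.5895, -0.3353,  0.3029]), array([438., 223.]))]
side nut_driver [(0.91, array([ 0.5903, -0.334 ,  0.161 ]), array([425., 279.])), (0.67, array([ 0.6887, -0.4718,  0.0002]), array([495., 348.]))]
```

View pics/w5.png

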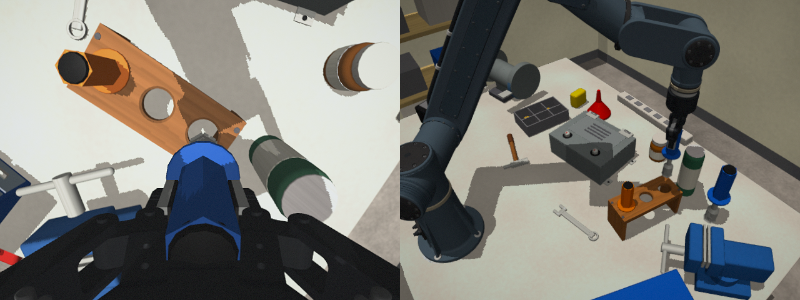

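Run:
```python
from h import *
s=observe();R=np.array(s['ee_rot']);p=np.array(s['position'])
i=camera('wrist').astype(int);m=((i[:,:,2]>i[:,:,0]*1.6)&(i[:,:,2]>60)).astype(np.uint8)
m[:, :240]=0;m[:,420:]=0;m[:200]=0
n,l,st,ce=cv2.connectedComponentsWithStats(m);k=1+np.argmax(st[1:,4]);print(st[k])
ob=[(u,int(np.argmax(l[:,u]==k))) for u in range(280,366,12)];print(ob)
a=np.linspace(0,2*np.pi,720)
def top(off,oy,u,h):
  q=np.array([proj('wrist',p+R@[off+.027*np.cos(t),oy+.027*np.sin(t),h]) for t in a]); return q
for off in(-.003,0,.003,.006):
  q=np.vstack([top(off,0,0,.2015),top(off,0,0,.2075)])
  print(off,[round(min(q[abs(q[:,0]-u)<1][:,1]),1) for u,_ in ob],q[:,0].min(),q[:,0].max())
```

```text
[  264   226   122   191 13891]
[(280, 245), (292, 235), (304, 230), (316, 226), (328, 226), (340, 228), (352, 232), (364, 241)]
-0.003 [np.float64(244.1), np.float64(234.3), np.float64(228.5), np.float64(225.7), np.float64(225.1), np.float64(226.7), np.float64(230.9), np.float64(238.5)] 264.8402844204791 385.0929116845999
0 [np.float64(237.6), np.float64(227.5), np.float64(221.9), np.float64(219.1), np.float64(218.6), np.float64(220.2), np.float64(224.3), np.float64(231.7)] 264.5773056519005 385.36924438234604Traceback (most recent call last):
  File "<stdin>", line 11, in <module>
  File "<stdin>", line 9, in top
  File "h.py", line 6, in proj
    c=camera_params(cam);M=np.linalg.inv(np.array(c['pose']));q=M[:3,:3]@np.array(P)+M[:3,3]
ValueError: time passes only in moves, steps and waits
```

Run:
```python
from h import *
plan([0.514,0.0,0.46],9.6)
```

```text
row [ 0.3367  0.0727 -0.0007] roll 15.3 yaw now 24.9 dist 0.344453101998651 t 6.3667 j [-0.6821  0.5556  1.222   0.      1.3674 -1.1167] F [ 0.4211  0.024  -2.7071]
```

{"api": "carry_out", "payload": {"steps": [[0.337,0.073,0,15.3],[0.337,0.073,0,15.3],[0.337,0.073,0,15.3],[0.337,0.073,0,15.3],[0.337,0.073,0,15.3],[0.337,0.073,0,15.3],[0.337,0.073,0,15.3],[0.337,0.073,0,15.3]]}}

```text
t: 7.03
position: [0.5159, -0.0091, 0.4601]
ee_rot: [[-0.166, 0.986, -0.0], [0.986, 0.166, 0.0], [0.0, -0.0, -1.0]]
ft_force: [0.1, 1.0, -2.1]
grip_width: 0.0295
grasp_force: 41.1
```

{"api": "carry_out", "payload": {"steps": [[0,0,0,0],[0,0,0,0],[0,0,0,0]]}}

```text
t: 7.28
position: [0.517, -0.0108, 0.4604]
ee_rot: [[-0.168, 0.986, 0.001], [0.986, 0.168, -0.001], [-0.001, 0.001, -1.0]]
ft_force: [0.3, -0.3, -2.4]
grip_width: 0.0297
grasp_force: 41.1
```

Run:
```python
from h import *
s=observe();c=camera_params('wrist');i=camera('wrist');save('w6.png',i[60:360,130:530]);np.save('w6.npy',i)
np.savez('w6s.npz',p=s['position'],R=s['ee_rot'],pose=c['pose'],mtx=c['mtx'],k1=c['k1'])
b=cv2.resize(i[60:360,130:530],(800,600),interpolation=cv2.INTER_CUBIC);save('w6.png',b)
print([(round(d['p'],2),np.round(d['centre'],4)) for d in spot_point('wrist','latch_left_head')[:3]])
plan([0.5022,0.0700,0.43],9.6)
```

```text
[(0.67, array([0.4984, 0.0624, 0.1115]))]
row [ 0.0834 -0.0014  0.0302] roll -0.07 yaw now 9.53 dist 0.08872288484602243 t 7.3833 j [-0.2393  0.3157  1.6297 -0.0005  1.1955 -0.4053] F [ 0.4925 -0.0823 -2.3484]
```

View pics/w6.png

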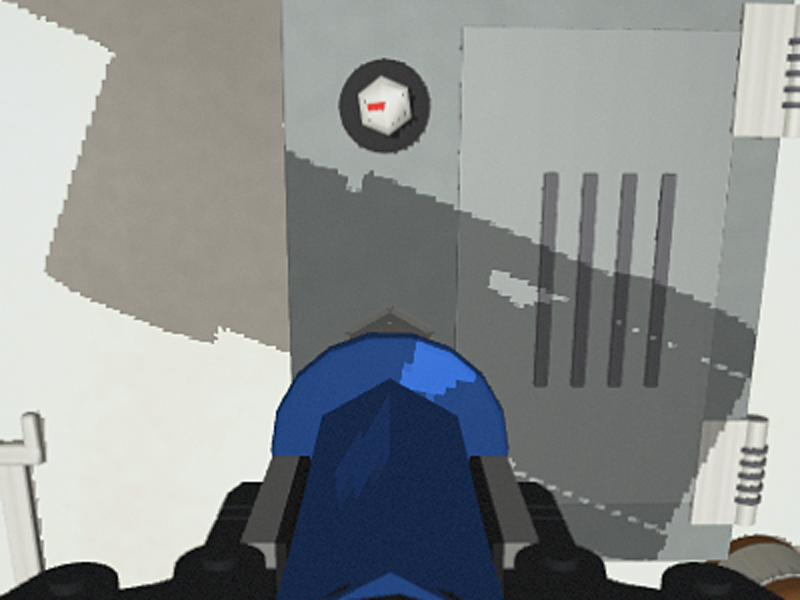

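Left screw washer is at crop (385,105), i.e. px (322.5,112.5). The guard's front edge is at px (325,226), with the socket's front corner just past it at (325,214).

Run:
```python
from h import *
d=np.load('w6s.npz');c={k:d[k] if k!='k1' else float(d[k]) for k in('pose','mtx','k1')};p=d['p'];R=d['R']
tool=lambda uv,z:R.T@(ray('wrist',uv,z,c)-p)
zt=p[2]-.2925
print('screw tool',tool((322.5,112.5),.0945),'world',ray('wrist',(322.5,112.5),.0945,c))
print('hex top',tool((322,112.5),.109))
print('guard front',tool((325,227),zt+.085)-[.027,0,0],tool((325,226),zt+.085)-[.027,0,0])
print('socket corner',tool((325,214.5),zt),tool((325,214.5),zt+.02))
```

```text
screw tool [ 0.0789 -0.0017  0.3658] world [0.5024 0.0663 0.0945]
hex top [ 0.0783 -0.002   0.3513]
guard front [-0.0035  0.0001  0.2075] [-0.0031  0.0001  0.2075]
socket corner [0.0118 0.0002 0.2925] [0.0159 0.0002 0.2725]
```

{"api": "carry_out", "payload": {"steps": [[0.04,-0.002,0,0],[0.083,-0.002,0,0],[0.083,-0.002,0.03,0],[0.083,-0.002,0.05,0],[0.083,-0.002,0.05,0],[0.083,-0.002,0.05,0]], "squeeze": 20}}

```text
t: 7.88
position: [0.5013, 0.0696, 0.4096]
ee_rot: [[-0.165, 0.986, -0.003], [0.986, 0.165, 0.0], [0.0, -0.003, -1.0]]
ft_force: [0.1, -1.2, -3.1]
grip_width: 0.0297
grasp_force: 40.9
```

Run:
```python
from h import *
a=camera('top');b=camera('side');plan([0.5028,0.0703,0.40],9.6)
for cam in('top','side'):
 for n in('nut_driver','latch_left_head','latch_right_head'):
  print(cam,n,[(round(d['p'],2),np.round(d['centre'],4),proj(cam,d['centre']).round()) for d in spot_point(cam,n)[:2]])
save('h1.png',np.hstack([cv2.resize(a[220:320,220:320],(400,400),interpolation=cv2.INTER_CUBIC),cv2.resize(b[140:240,220:320],(400,400),interpolation=cv2.INTER_CUBIC)]))
```

```text
row [0.0007 0.0008 0.0113] roll -0.12 yaw now 9.48 dist 0.011383150029259007 t 7.9833 j [-0.0833  0.3601  1.7175 -0.0001  1.0617 -0.2488] F [ 0.4995  0.1064 -1.7049]
top nut_driver [(0.81, array([ 0.6864, -0.4702,  0.002 ]), array([468., 213.]))]
top latch_left_head [(0.18, array([ 0.4766, -0.0082,  0.0962]), array([300., 282.]))]
top latch_right_head [(0.57, array([ 0.4497, -0.3135,  0.1075]), array([421., 293.])), (0.56, array([ 0.5228, -0.332 ,  0.1039]), array([427., 265.]))]
side nut_driver [(0.68, array([0.5057, 0.0705, 0.1123]), array([268., 209.])), (0.67, array([ 0.6909, -0.4735, -0.    ]), array([497., 348.]))]
side latch_left_head [(0.51, array([0.5043, 0.0603, 0.109 ]), array([270., 213.]))]
side latch_right_head [(0.65, array([ 0.5908, -0.3389,  0.1049]), array([423., 300.])), (0.55, array([0.5026, 0.068 , 0.1119]), array([267., 211.]))]
```

View pics/h1.png

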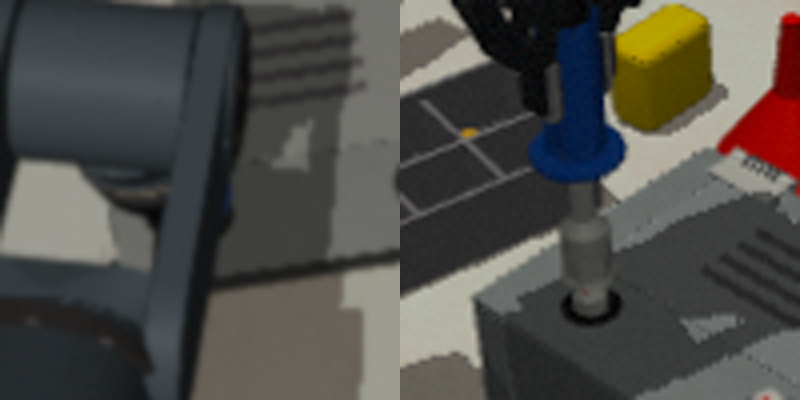

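{"api": "carry_out", "payload": {"steps": [[-0.001,0.0,0.004,0],[-0.001,0.0,0.008,0],[-0.001,0.0,0.011,0],[-0.001,0.0,0.014,0],[-0.001,0.0,0.016,0],[-0.001,0.0,0.018,0],[-0.001,0.0,0.018,0]], "squeeze": 22, "jaw": 0.0}}

```text
t: 8.87
position: [0.5013, 0.0696, 0.392]
ee_rot: [[-0.167, 0.986, 0.0], [0.986, 0.167, -0.0], [-0.0, 0.0, -1.0]]
ft_force: [1.0, -0.4, -3.5]
grip_width: 0.0295
grasp_force: 41.1
```

Run:
```python
from h import *
plan([0.5028,0.0690,0.3865],9.6);s=observe();print(s['moment'],s['grip_width'],s['grasp_force'],s['position'])
```

```text
row [-0.0008  0.0014  0.0055] roll 0.01 yaw now 9.61 dist 0.00571964941972112 t 8.8667 j [-0.0831  0.3859  1.7411 -0.0005  1.0144 -0.2506] F [ 1.0487 -0.4371 -3.5093]
[-0.2034 -0.1153 -0.0145] 0.029460621129785376 41.07899985043332 [0.5013 0.0696 0.392 ]
```

{"api": "carry_out", "payload": {"steps": [[0,0,0.002,0],[0,0,0.004,0],[0,0,0.006,0],[0,0,0.007,0],[0,0,0.007,0]]}}

```text
t: 9.28
position: [0.5013, 0.0696, 0.3861]
ee_rot: [[-0.167, 0.986, 0.001], [0.986, 0.167, -0.0], [-0.001, 0.001, -1.0]]
ft_force: [-1.0, -1.4, 3.0]
grip_width: 0.0301
grasp_force: 42.0
```

Run:
```python
from h import *
plan([0.5028,0.0690,0.3865],9.6);s=observe();print(s['moment'],s['grip_width'],s['grasp_force'],s['position'])
```

```text
row [-0.0008  0.0014 -0.0004] roll 0.01 yaw now 9.61 dist 0.0016781460241769293 t 9.2833 j [-0.0831  0.3941  1.7478 -0.0005  0.9989 -0.2506] F [-0.9744 -1.4295  3.035 ]
[-0.2897  0.1919 -0.0275] 0.030067561523797096 41.956733842380345 [0.5013 0.0696 0.3861]
```

{"api": "carry_out", "payload": {"steps": [[0,0,0,-7],[0,0,0,-14],[0,0,0,-21],[0,0,0,-28],[0,0,0,-35],[0,0,0,-42],[0,0,0,-49],[0,0,0,-56]]}}

```text
t: 9.95
position: [0.5007, 0.069, 0.3861]
ee_rot: [[-0.913, 0.407, -0.001], [0.407, 0.913, -0.003], [0.0, -0.003, -1.0]]
ft_force: [-2.6, -3.7, 4.4]
grip_width: 0.0296
grasp_force: 41.9
```

Run:
```python
from h import *
plan([0.5013,0.0696,0.3861],104.6);s=observe();print(s['moment'],s['grip_width'],s['grasp_force'],s['position'])
```

```text
row [-0.0003  0.0008 -0.    ] roll -38.62 yaw now 65.98 dist 0.0008254293040485855 t 9.95 j [-0.0837  0.3937  1.7486 -0.0031  1.0003 -1.2335] F [-2.6434 -3.7273  4.4206]
[-1.0752  0.5933 -0.2076] 0.029572157607034414 41.93073795642704 [0.5007 0.069  0.3861]
```

{"api": "carry_out", "payload": {"steps": [[0.001,-0.0025,0,-6],[0.001,-0.004,0,-13],[0.001,-0.005,0,-20],[0.001,-0.0055,0,-27],[0.001,-0.0058,0,-34],[0.001,-0.0058,0,-39],[0.001,-0.0058,0,-39]]}}

```text
t: 10.53
position: [0.4986, 0.0655, 0.3862]
ee_rot: [[-0.968, -0.252, 0.004], [-0.252, 0.968, 0.003], [-0.005, 0.002, -1.0]]
ft_force: [2.4, 4.1, 2.7]
grip_width: 0.0294
grasp_force: 41.6
```

Run:
```python
from h import *
plan([0.4973,0.0647,0.3861],104.6);s=observe();print(s['moment'],s['grip_width'],s['grasp_force'],s['position'])
```

```text
row [ 0.0014 -0.0005  0.0001] roll 0.01 yaw now 104.61 dist 0.001500741903224466 t 10.5333 j [-0.0928  0.3893  1.7563  0.0038  0.9923 -1.9206] F [2.3529 4.0887 2.7366]
[ 0.9385 -0.4023  0.0748] 0.029424575179645415 41.632081400603056 [0.4986 0.0655 0.3862]
```

{"api": "carry_out", "payload": {"steps": [[0,0,-0.01,0],[0,0,-0.03,0],[0,0,-0.06,0],[0,0,-0.06,7],[0,0,-0.06,14],[0,0,-0.06,21],[0,0,-0.06,28],[0,0,-0.06,35]]}}

```text
t: 11.2
position: [0.4971, 0.0648, 0.4447]
ee_rot: [[-0.934, 0.356, -0.003], [0.356, 0.934, -0.0], [0.002, -0.001, -1.0]]
ft_force: [-0.5, -0.5, -2.7]
grip_width: 0.0291
grasp_force: 41.1
```

Run:
```python
from h import *
plan([0.5251,-0.0692,0.445],9.6)
```

```text
row [-0.074  -0.1152 -0.0004] roll 59.51 yaw now 69.11 dist 0.1368914706790195 t 11.2 j [-0.0936  0.3109  1.6868 -0.0005  1.1466 -1.2996] F [-0.5287 -0.5044 -2.6882]
```

{"api": "carry_out", "payload": {"steps": [[-0.02,-0.03,0,7],[-0.04,-0.06,0,14],[-0.06,-0.09,0,21],[-0.074,-0.115,0,28],[-0.074,-0.115,0,35],[-0.074,-0.115,0,42],[-0.074,-0.115,0,49],[-0.074,-0.115,0,56]]}}

```text
t: 11.87
position: [0.5264, -0.0691, 0.4443]
ee_rot: [[-0.226, 0.974, -0.003], [0.974, 0.226, 0.001], [0.001, -0.003, -1.0]]
ft_force: [0.9, -1.2, -2.6]
grip_width: 0.0296
grasp_force: 41.1
```

{"api": "carry_out", "payload": {"steps": [[0,0,0,3.5],[0,0,0,3.5],[0,0,0,3.5]]}}

```text
t: 12.12
position: [0.5266, -0.0687, 0.4447]
ee_rot: [[-0.176, 0.984, -0.002], [0.984, 0.176, 0.0], [0.001, -0.002, -1.0]]
ft_force: [-0.3, 1.3, -2.5]
grip_width: 0.0296
grasp_force: 41.1
```

Run:
```python
from h import *
s=observe();R=np.array(s['ee_rot']);p=np.array(s['position']);c=camera_params('wrist');i=camera('wrist');np.save('w7.npy',i)
plan([0.5251,-0.0692,0.445],9.6)
# red mark on left head, dark-ring/white head: direction of the mark
x=i.astype(int);u0,v0=proj('wrist',[.502,.0665,.109]);print('exp',u0,v0)
y0,x0=int(v0)-25,int(u0)-25;w=x[max(y0,0):y0+50,x0:x0+50]
red=(w[:,:,0]>1.6*w[:,:,1])&(w[:,:,0]>70);wh=(w.min(2)>120)|red
f=lambda m:np.array([np.mean(np.nonzero(m)[1])+x0,np.mean(np.nonzero(m)[0])+max(y0,0)]);print(red.sum(),wh.sum(),f(red),f(wh))
d=ray('wrist',f(red),.109,c)-ray('wrist',f(wh),.107,c);print('mark yaw',np.degrees(np.arctan2(d[1],d[0])),d)
# right screw visible? guard front
m=((x[:,:,2]>x[:,:,0]*1.6)&(x[:,:,2]>60)).astype(np.uint8);m[:200]=0
n,l,st,_=cv2.connectedComponentsWithStats(m[:,240:420].copy());print(st[1+np.argmax(st[1:,4])])
```

```text
row [-0.0002 -0.0017 -0.0001] roll 0.54 yaw now 10.14 dist 0.0017118028509315573 t 12.1667 j [-0.3402  0.3532  1.6179 -0.0002  1.172  -0.517 ] F [ 0.1952 -0.2121 -1.762 ]
exp 324.6840863511187 22.725105749593183
42 978 [324.0952  28.5476] [325.7485  21.5194]
mark yaw -92.7134126617155 [-0.0002 -0.0051  0.002 ]
[   24   228   122   189 13525]
```

{"api": "carry_out", "payload": {"steps": [[0,-0.0017,0,0.5],[0,-0.0017,0.02,0.5],[0,-0.0017,0.032,0.5],[0,-0.0017,0.038,0.5],[0,-0.0017,0.043,0.5],[0,-0.0017,0.047,0.5],[0,-0.0017,0.05,0.5],[0,-0.0017,0.05,0.5]]}}

```text
t: 12.83
position: [0.5253, -0.069, 0.3951]
ee_rot: [[-0.167, 0.986, -0.001], [0.986, 0.167, 0.0], [0.0, -0.0, -1.0]]
ft_force: [-0.6, 0.4, -3.2]
grip_width: 0.0295
grasp_force: 41.1
```

Run:
```python
from h import *
plan([0.5251,-0.0692,0.3861],9.6);s=observe();print(s['moment'],s['position'])
```

```text
row [-0.0001 -0.0003  0.009 ] roll 0.0 yaw now 9.6 dist 0.009049273969072782 t 12.8333 j [-0.3417  0.4125  1.681   0.0001  1.0486 -0.5094] F [-0.6186  0.4288 -3.1938]
[-0.015   0.0114 -0.0252] [ 0.5253 -0.069   0.3951]
```

Freely descending. Seat it fully.

{"api": "carry_out", "payload": {"steps": [[0,0,0.003,0],[0,0,0.005,0],[0,0,0.007,0],[0,0,0.009,0],[0,0,0.01,0],[0,0,0.01,0]]}}

```text
t: 13.33
position: [0.5252, -0.0689, 0.3861]
ee_rot: [[-0.167, 0.986, -0.0], [0.986, 0.167, 0.0], [0.001, -0.0, -1.0]]
ft_force: [-1.1, 1.4, 4.9]
grip_width: 0.0296
grasp_force: 42.1
```

Run:
```python
from h import *
plan([0.5251,-0.0692,0.3861],9.6);s=observe();print(s['moment'],s['position'])
```

```text
row [-0.0003 -0.0002  0.    ] roll -0.0 yaw now 9.6 dist 0.00031289350035129643 t 13.3333 j [-0.3416  0.4245  1.6911  0.0003  1.0265 -0.5093] F [-1.0721  1.4441  4.9397]
[0.5986 0.6985 0.0081] [ 0.5252 -0.0689  0.3861]
```

{"api": "carry_out", "payload": {"steps": [[0,-0.0003,0,-7],[0,-0.0006,0,-14],[-0.0002,-0.001,0,-21],[-0.0003,-0.0013,0,-28],[-0.0005,-0.0015,0,-35],[-0.0007,-0.0018,0,-42],[-0.0009,-0.002,0,-49],[-0.0012,-0.0022,0,-56]]}}

```text
t: 14.0
position: [0.5231, -0.0704, 0.3861]
ee_rot: [[-0.913, 0.408, -0.001], [0.408, 0.913, 0.001], [0.001, 0.001, -1.0]]
ft_force: [-1.7, 2.4, 5.0]
grip_width: 0.0295
grasp_force: 42.0
```

{"api": "carry_out", "payload": {"steps": [[-0.0001,-0.0003,0,-7],[-0.0002,-0.0006,0,-14],[-0.0003,-0.0009,0,-21],[-0.0004,-0.0012,0,-28],[-0.0005,-0.0015,0,-35],[-0.0006,-0.0017,0,-41],[-0.0006,-0.0017,0,-41]]}}

```text
t: 14.58
position: [0.5229, -0.0722, 0.3861]
ee_rot: [[-0.958, -0.287, -0.001], [-0.287, 0.958, 0.001], [0.001, 0.001, -1.0]]
ft_force: [-2.4, 3.1, 6.3]
grip_width: 0.0299
grasp_force: 42.1
```

Run:
```python
from h import *
plan([0.5251,-0.0692,0.3861],9.6);s=observe();print(s['moment'],s['position'],s['grip_width'])
camera('side');print([(d['p'],np.round(d['centre'],3)) for d in spot_point('side','door_edge')[:2]])
```

```text
row [-0.0029  0.0022 -0.    ] roll 97.1 yaw now 106.7 dist 0.003680318795610698 t 14.5833 j [-0.3491  0.4223  1.6955  0.0004  1.0248 -2.2115] F [-2.3648  3.056   6.2835]
[0.6595 0.8839 0.0941] [ 0.5229 -0.0722  0.3861] 0.029894297583624472
[(0.91, array([ 0.474, -0.012,  0.088])), (0.58, array([ 0.338, -0.214,  0.002]))]
```

{"api": "carry_out", "payload": {"steps": [[0,0,-0.03,0],[0,0,-0.07,0],[0,0,-0.11,0],[0,0,-0.13,0],[0,-0.04,-0.13,6],[0,-0.08,-0.13,13],[0,-0.12,-0.13,20],[0,-0.15,-0.13,27]]}}

```text
t: 15.35
position: [0.5669, -0.2193, 0.5153]
ee_rot: [[-0.982, 0.19, 0.003], [0.19, 0.982, -0.004], [-0.003, -0.003, -1.0]]
ft_force: [0.4, 0.9, -2.3]
grip_width: 0.0298
grasp_force: 41.1
```

Run:
```python
from h import *
i=camera('side');a=camera('top')
print([(d['p'],np.round(d['centre'],3)) for d in spot_point('side','door_edge')[:2]])
for c in('side','top'): print([(round(d['p'],2),np.round(d['centre'],4)) for d in spot_point(c,'rack_hole_b')[:4]])
plan([0.5220,-0.327,0.48],25)
```

```text
[(0.94, array([ 0.482, -0.008,  0.133]))]
[(0.96, array([ 0.5923, -0.3397,  0.105 ])), (0.79, array([ 0.4505, -0.313 ,  0.1033])), (0.64, array([ 0.5198, -0.3278,  0.1055]))]
[(0.87, array([ 0.4494, -0.317 ,  0.1055])), (0.59, array([ 0.5241, -0.3288,  0.1037]))]
row [ 0.0231 -0.1169  0.0345] roll 54.54 yaw now 79.54 dist 0.12405859051043126 t 15.6 j [-0.5492  0.3995  1.3395  0.0001  1.4037 -1.9375] F [-0.0145  0.2156 -2.2573]
```

Run:
```python
from h import *
plan([0.5898,-0.336,0.47],24.9)
```

```text
row [-0.0452 -0.1135  0.0444] roll 54.64 yaw now 79.54 dist 0.12994912253242086 t 15.6 j [-0.5492  0.3995  1.3395  0.0001  1.4037 -1.9375] F [-0.0145  0.2156 -2.2573]
```

{"api": "carry_out", "payload": {"steps": [[-0.015,-0.038,0,7],[-0.03,-0.076,0,14],[-0.045,-0.113,0,21],[-0.0452,-0.1135,0.02,28],[-0.0452,-0.1135,0.044,35],[-0.0452,-0.1135,0.044,42],[-0.0452,-0.1135,0.044,49],[-0.0452,-0.1135,0.044,54.6]]}}

```text
t: 16.27
position: [0.5902, -0.3343, 0.4704]
ee_rot: [[-0.419, 0.908, -0.001], [0.908, 0.419, 0.001], [0.002, -0.001, -1.0]]
ft_force: [0.3, 0.3, -2.1]
grip_width: 0.0296
grasp_force: 41.1
```

{"api": "carry_out", "payload": {"steps": [[0,0,0,0],[0,0,0,0],[0,0,0,0],[0,0,0,0]]}}

```text
t: 16.6
position: [0.5902, -0.3353, 0.4716]
ee_rot: [[-0.425, 0.905, 0.0], [0.905, 0.425, -0.0], [-0.0, 0.0, -1.0]]
ft_force: [0.6, -1.1, -2.1]
grip_width: 0.0298
grasp_force: 41.1
```

Run:
```python
from h import *
plan([0.5900,-0.3362,0.3125],24.9)
```

```text
row [-0.0007 -0.0005  0.1591] roll 0.22 yaw now 25.12 dist 0.15910194064583152 t 16.6 j [-0.681   0.5445  1.2059 -0.0001  1.3908 -1.1194] F [ 0.6223 -1.1267 -2.1335]
```

Lower in two stages, watching the force.

{"api": "carry_out", "payload": {"steps": [[-0.0007,-0.0005,0.03,0.2],[-0.0007,-0.0005,0.05,0.2],[-0.0007,-0.0005,0.065,0.2],[-0.0007,-0.0005,0.08,0.2],[-0.0007,-0.0005,0.095,0.2],[-0.0007,-0.0005,0.105,0.2],[-0.0007,-0.0005,0.105,0.2]]}}

```text
t: 17.18
position: [0.5893, -0.3363, 0.3636]
ee_rot: [[-0.42, 0.907, -0.004], [0.907, 0.42, 0.003], [0.005, -0.002, -1.0]]
ft_force: [-1.2, 0.5, -3.0]
grip_width: 0.0296
grasp_force: 41.0
```

Run:
```python
from h import *
plan([0.5900,-0.3362,0.3125],24.9)
```

```text
row [-0.0005  0.0008  0.0511] roll -0.06 yaw now 24.84 dist 0.051134037533228066 t 17.1833 j [-0.6829  0.6447  1.3249 -0.      1.1773 -1.1164] F [-1.2384  0.5017 -3.043 ]
```

{"api": "carry_out", "payload": {"steps": [[0,0,0.015,0],[0,0,0.03,0],[0,0,0.04,0],[0,0,0.046,0],[0,0,0.049,0],[0,0,0.051,0],[0,0,0.051,0]]}}

```text
t: 17.77
position: [0.5901, -0.3369, 0.3156]
ee_rot: [[-0.42, 0.908, 0.0], [0.908, 0.42, -0.0], [-0.001, 0.0, -1.0]]
ft_force: [0.9, -0.7, -3.2]
grip_width: 0.0296
grasp_force: 41.2
```

Run:
```python
from h import *
plan([0.5900,-0.3362,0.3125],24.9)
```

```text
row [0.0007 0.0002 0.0031] roll -0.09 yaw now 24.81 dist 0.0032028915287760362 t 17.7667 j [-0.6829  0.6995  1.362  -0.      1.0796 -1.1158] F [ 0.8664 -0.7243 -3.1718]
```

{"api": "carry_out", "payload": {"steps": [[0,0,0.001,0],[0,0,0.002,0],[0,0,0.003,0],[0,0,0.003,0],[0,0,0.003,0]]}}

```text
t: 18.18
position: [0.5901, -0.337, 0.3133]
ee_rot: [[-0.419, 0.908, 0.001], [0.908, 0.419, -0.001], [-0.001, 0.001, -1.0]]
ft_force: [0.1, 0.8, 1.8]
grip_width: 0.0294
grasp_force: 41.5
```

{"api": "carry_out", "payload": {"steps": [[0,0,0,0],[0,0,0,0],[0,0,0,0],[0,0,0,0],[0,0,0,0],[0,0,0,0],[0,0,0,0],[0,0,0,0]], "jaw": 0.0854}}

```text
t: 18.85
position: [0.5899, -0.3368, 0.3123]
ee_rot: [[-0.419, 0.908, -0.0], [0.908, 0.419, 0.0], [0.0, -0.0, -1.0]]
ft_force: [0.1, -0.4, 0.5]
grip_width: 0.0854
grasp_force: 0.0
```

{"api": "carry_out", "payload": {"steps": [[0,0,-0.02,0],[0,0,-0.05,0],[0,0,-0.09,0],[0,0,-0.13,0],[0,0,-0.16,0],[0,0,-0.16,0],[0,0,-0.16,0],[0,0,-0.16,0]]}}

```text
t: 19.52
position: [0.5895, -0.3365, 0.4716]
ee_rot: [[-0.419, 0.908, -0.001], [0.908, 0.419, 0.001], [0.001, -0.001, -1.0]]
ft_force: [0.4, 0.4, -0.2]
grip_width: 0.0856
grasp_force: 0.0
```

Run:
```python
from h import *
s=observe();print(s['t'],s['position'],s['grip_width'],s['ft_force'])
for cam in('side','top','wrist'):
 camera(cam)
 for n in('nut_driver','nut_driver_grip','door_edge','screwdriver'):
  print(cam,n,[(round(d['p'],2),np.round(d['centre'],3)) for d in spot_point(cam,n)[:2]])
```

```text
19.5167 [ 0.5895 -0.3365  0.4716] 0.08562360639561876 [ 0.3665  0.3931 -0.236 ]
side nut_driver [(0.67, array([ 0.592, -0.339,  0.016])), (0.22, array([ 0.591, -0.342,  0.157]))]
side nut_driver_grip [(0.9, array([ 0.688, -0.476,  0.181])), (0.88, array([ 0.591, -0.342,  0.158]))]
side door_edge [(0.97, array([ 0.528, -0.001,  0.225])), (0.45, array([ 0.716, -0.34 ,  0.   ]))]
side screwdriver []
top nut_driver []
top nut_driver_grip []
top door_edge [(0.81, array([0.533, 0.003, 0.23 ]))]
top screwdriver [(0.21, array([ 0.765, -0.161, -0.002]))]
wrist nut_driver [(0.82, array([ 0.592, -0.34 ,  0.024])), (0.6, array([ 0.687, -0.472, -0.003]))]
wrist nut_driver_grip [(0.61, array([ 0.593, -0.343,  0.16 ]))]
wrist door_edge []
wrist screwdriver [(0.71, array([ 0.451, -0.313,  0.02 ])), (0.65, array([ 0.718, -0.344,  0.002]))]
```

```bash
python3 -c "
from plant import *
print(job_done())"
```

```text
the job is handed in; nothing more can be done
None
```

I turned both latch screws about a quarter turn with the nut driver, the door sprang open (its edge now about 0.23 m up), and the driver hangs upright in its original outer rack hole; I handed the job in at about 20 s, and the hand-in call reported no verdict.

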